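# Rest the steamer and take out the egg with tongs

## Task

Slide the loaded steamer off the round black heating disc and centre it in the square resting frame marked on the bench, keeping it standing on the bench all the way, and let go of it. Then take the kitchen tongs, close their jaws on the boiled egg (it is hot: never touch it with the robot) and lift it well clear of the steamer, at least 5 cm above its seat. Finish while holding: the tongs stay gripped with the egg in their jaws in the air; leave the bowl, pepper grinder, saucer and ladle where they are.

Things in the scene. Friction and masses are not known exactly. Their poses are not given: they have to be found in the camera images.
- steamer: Round steel steamer, two layers clipped into one piece, 150 mm across, 85 mm high, 0.5 to 0.9 kg, loose on the bench. Origin: centre of its underside; z up. A perforated deck lies 5 mm below the rim (80 mm above the origin); in its middle a ring 42 mm across, 6 mm high, seats the egg. Two handles stick out level on its +y and -y sides.
- handle_left (a point): Middle of the steamer's +y handle: a level round bar 12 mm thick and 70 mm long, parallel to the steamer's x axis, 130 mm from the steamer's centre and 52 mm above the bench, with a free gap of 49 mm between bar and wall.
- handle_right (a point): Middle of the like handle on the steamer's -y side.
- rest_frame: Resting place: a flat black square outline on the bench, 190 mm inside, 200 mm outside. Origin: its centre. It has no height. The frame and the heating disc may lie either way round.
- hot_disc: Heating disc: a flat plain black disc 180 mm across, flush in the bench; the steamer starts on it. Origin: its centre.
- egg: Boiled egg, firm, 43 mm across and 52 mm high, 60 g, standing on its slightly flattened blunt end in the seat ring in the middle of the steamer's deck. Origin: the underside of the egg; its widest girth is 21 mm above the origin, 16 mm above the steamer's rim.
- tongs: Steel kitchen tongs, 235 mm long, 150 g, lying with their two strip arms (4 mm thick, 24 mm high) on edge. Origin: mid line between the open arms at bench level, where to grip both arms together; x points to the jaws, z up. Upright sprung pivot at x = -90 mm, jaw middle at x = +115 mm. The frame belongs to the left (+y) arm and turns with it as the tongs close.
- jaw_left (a point): Middle of the inside of the left (+y) jaw, half way up its 24 mm height (12 mm above the bench as it lies). Each jaw is a shallow V in plan, 40 mm long, hollow towards the other jaw, so that it cups the egg; the egg belongs midway between the two jaw points.
- jaw_right (a point): The same point of the right jaw, on the moving arm.
- tongs_arm (a joint): Closing of the tongs: 0 rad open (at rest), 0.22 on the egg (arms parallel), 0.34 shut. Width over the arms at the origin of tongs: 64 mm open, 44 mm on the egg; between the jaw points: 92 mm open, 47 mm on the egg. A spring pushes the arms apart: 6 N at the grip place when open, 10 N on the egg.
- bowl: Green glass bowl, 130 mm across, 60 mm high; bystander. Origin: centre of its underside.
- grinder: White plastic pepper grinder, 54 mm across, 146 mm high; bystander. Origin: centre of its underside.
- saucer: White ceramic saucer, 140 mm across, 18 mm high; bystander. Origin: centre of its underside.
- ladle: Aluminium ladle about 280 mm long, resting across the saucer; bystander. Origin: about the middle of its straight handle.
Not all that is in view belongs to the job. Leave any orange look-alike of the tongs alone.

How it is judged:
By the outcome, as a careful person would: the job done as asked, in the order asked, and still so for the second after the job is handed in, while the arm keeps its last pose, push and grip.
It also fails if it takes over 64 s, if anything falls off the work surface, if the arm or the gripper's body presses on something with over 40 N, if the wrist force passes 120 N, or if a joint passes its speed limit or range.

## Robot

A 7-joint arm with a two-finger parallel gripper is mounted at the origin on the work surface. World frame = base frame: x ahead of the robot, y to its left, z up, the work surface at z = 0. Lengths are in m, angles in degrees, forces in N, time in s.
With the tool pointing down it reaches from about 0.425 to 0.825 m from the base axis. Payload 3.6 kg.
Tool frame: the origin (TCP) lies midway between the tips of the shut fingers; the grasp point (between the pads) lies 19 mm behind it; x points along the fingers, y is the direction in which the jaws open and shut, and the axes are right-handed (so a half turn about x gives the same grasp; the last joint's range is limited). The gripper opens to 85 mm and grips with 20 to 120 N. Pads are 22 mm wide; open, the fingers measure 114 mm over their backs; the gripper's body (76 mm by 85 mm) begins 54 mm behind the grasp point. The pads swing forward as they close: fully open they stand 13 mm farther back than shut.
Start: joints at [71.19, 35.231, -0.722, 81.555, 0.464, 63.22, -2.315], TCP at [0.193, -0.621, 0.231] pointing down, gripper open.
Joint ranges: [-178.69, 178.69], [-17.37, 117.87], [-77.05, 75.6], [15.02, 138.74], [-78.02, 258.01], [0.78, 113.62], [-162.83, 162.83]. Speed limits (degrees/s): [159.86, 159.86, 180, 180, 180, 180, 180].

## Interface

Orientations are given as a 3x3 rotation matrix whose columns are the frame's x, y, z axes.
In Python, from cell import state, read_camera, camera_params, job_done gives the robot as it stands.
- The arm moves only by the shell command python3 -m creep 'ROWS' [OPENING]. ROWS is JSON, a list of rows, each a list of 6 numbers: the shift along the tool's x, y, z in mm, then the turn, a rotation vector about the tool's x, y, z in rad. In form: [[dx, dy, dz, ax, ay, az], ...]. A call has 1 to 20 rows; each row is the pose to reach, as a shift and turn from the pose commanded when the call began, along the tool's axes at that moment; what a row does not reach only later rows make up. A row lasts 1/8 s, in which the tool goes at most 62.5 mm and 10.7 degrees, less where a joint would pass 70% of its speed; a pose out of reach is approached as far as the arm can. A call with a gripper value outside its range is refused whole. OPENING is the opening in per cent of the stroke, from 0 (shut) to 100 (fully open), set as the call begins (- or left out, the last holds). The fingers move at their own pace and stop on an object; the grip force is fixed at half the most. Time passes only in rows, so rows that repeat a pose let the fingers close. It gives the time, the measured TCP pose, the force and the opening at its end, in the units of the state.
- state(): the state, without advancing time (a new reading comes with each control period).
- read_camera(name): name is "scene" or "top"; returns (picture, depth): 480x640x3 uint8, red, green, blue; 480x640 float32, m along the optical axis (not along the pixel's ray), 0 where there is no reading.
- camera_params(name): a dict with "vfov" (degrees; the focal length in pixels is half the picture's height over the tangent of half this angle, whatever the lens; pixels are square), "cx", "cy" (the principal point, pixels), "R" (3x3) and "t" (3): a world point X has camera coordinates R X + t. Camera axes: x right, y down, z forward; pixel columns grow to the right and rows downward; lengths in m; the calibration is good to about 2 mm. A picture is of the moment at which its call begins. camera_params takes no time and is no camera call.
- job_done(): hands the job in, once; it reports no verdict.
The state is a dict: "time_s": time; "joint_positions": joint angles; "joint_vel": joint speeds; "joint_torque": joint torques, N m; "tool_pos": TCP position; "orientation": TCP orientation; "contact_force": force on the tool from outside, world axes, zero at the start; "torque": the same for the moment, N m; "gripper_width": opening from 0.0 (shut) to 1.0 (fully open).
Only numpy, scipy, OpenCV 4.12 (cv2) and the standard library are available. Lean on these libraries where they do the work, as an engineer would, in place of code of your own. Each camera call takes 0.05 s, during which the arm holds its last target.

## Working session

There is one attempt and no reset: what is moved stays moved. The work goes in short steps, Python scripts to look and compute and a shell command to move; the robot and the scene stay as the last step left them, time stands still between calls to the robot, and variables do not carry over. Pictures are saved under pics/ and viewed, and the job is handed in when it is done.

```bash
mkdir -p pics; ls; python3 - <<'E'
from cell import *
import cv2,numpy as np
s=state()
for k in s: print(k,np.round(s[k],3).tolist())
for n in("scene","top"):
    p,d=read_camera(n); cv2.imwrite(f"pics/{n}0.png",p[:,:,::-1]); np.savez(f"/tmp/{n}0.npz",p=p,d=d)
    c=camera_params(n); print(n,c)
    R=np.array(c['R']);print("cam pos",-R.T@np.array(c['t']))
E
```

```text
pics
time_s 0.0
joint_positions [71.19, 35.289, -0.726, 81.643, 0.465, 63.221, -2.316]
joint_vel [-0.07, 0.034, 0.087, -0.077, 0.022, 0.017, -0.0]
joint_torque [0.0, -46.921, 0.259, -17.103, 0.01, 0.01, -0.0]
tool_pos [0.193, -0.62, 0.23]
orientation [[-0.001, 0.297, -0.955], [0.003, -0.955, -0.297], [-1.0, -0.003, 0.0]]
contact_force [1.07, 1.017, -0.321]
torque [-0.003, 0.001, 0.024]
gripper_width 0.999
scene {'vfov': 57.79852122485771, 'cx': 318.78704041498406, 'cy': 235.07299584139687, 'R': array([[-0.18233542,  0.9832325 , -0.00276401],
       [ 0.74415992,  0.13616221, -0.65397696],
       [-0.64263505, -0.12130002, -0.75650942]]), 't': array([ 0.09378619, -0.35149782,  1.41632829])}
cam pos [1.18885333 0.12744775 0.84185344]
top {'vfov': 43.253055779784106, 'cx': 337.2333477742677, 'cy': 229.95949527730016, 'R': array([[ 5.42147099e-02, -9.98529082e-01, -6.61096856e-04],
       [-9.75072919e-01, -5.27984839e-02, -2.15511303e-01],
       [ 2.15159399e-01,  1.23285004e-02, -9.76501122e-01]]), 't': array([0.01287262, 0.57505756, 1.48386086])}
cam pos [0.24075856 0.02492207 1.57293171]
```

View pics/scene0.png

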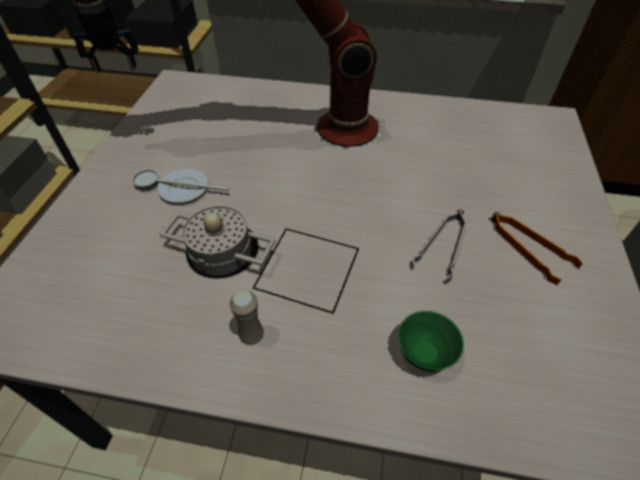

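View pics/top0.png

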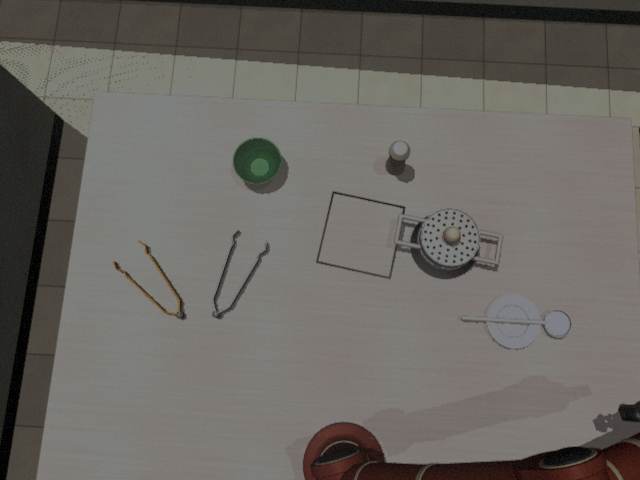

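The scene view shows the steamer at (215,240), the frame at (307,270) and the grey tongs at (440,245). In the top view they are at (450,240), (361,235) and (240,275). The orange look-alike is at about (150,280) in the top view.

```bash
cat > h.py <<'E'
from cell import *
import cv2,numpy as np
def K(c): 
    f=240/np.tan(np.radians(c['vfov']/2)); return f
def cast(n,u,v,z):
    c=camera_params(n);f=K(c);R=np.array(c['R']);t=np.array(c['t'])
    d=R.T@np.array([(u-c['cx'])/f,(v-c['cy'])/f,1]);o=-R.T@t
    return o+d*(z-o[2])/d[2]
def proj(n,X):
    c=camera_params(n);f=K(c);p=np.array(c['R'])@np.array(X)+np.array(c['t'])
    return p[0]/p[2]*f+c['cx'],p[1]/p[2]*f+c['cy']
def cloud(n,d):
    c=camera_params(n);f=K(c);v,u=np.mgrid[:480,:640]
    P=np.stack([(u-c['cx'])/f*d,(v-c['cy'])/f*d,d],-1)-np.array(c['t'])
    return P@np.array(c['R'])
E
python3 - <<'E'
from h import *
P={}
for n in("scene","top"):
    z=np.load(f"/tmp/{n}0.npz");p=z['p'];
    if n=="top":
        a=p[180:330,310:520,::-1];cv2.imwrite("pics/t_st.png",cv2.resize(a,None,fx=3.8,fy=3.8,interpolation=cv2.INTER_CUBIC))
        a=p[215:335,190:300,::-1];cv2.imwrite("pics/t_tg.png",cv2.resize(a,None,fx=5,fy=5,interpolation=cv2.INTER_CUBIC))
    else:
        a=p[190:320,150:370,::-1];cv2.imwrite("pics/s_st.png",cv2.resize(a,None,fx=3.6,fy=3.6,interpolation=cv2.INTER_CUBIC))
        a=p[200:295,395:485,::-1];cv2.imwrite("pics/s_tg.png",cv2.resize(a,None,fx=6,fy=6,interpolation=cv2.INTER_CUBIC))
print(cast("top",361,235,0),cast("top",450,235,.085),cast("top",215,315,.012))
E
```

```text
[ 0.5770574  -0.01899343  0.        ] [ 0.570974   -0.23987112  0.085     ] [0.34501206 0.3451824  0.012     ]
```

View pics/t_st.png

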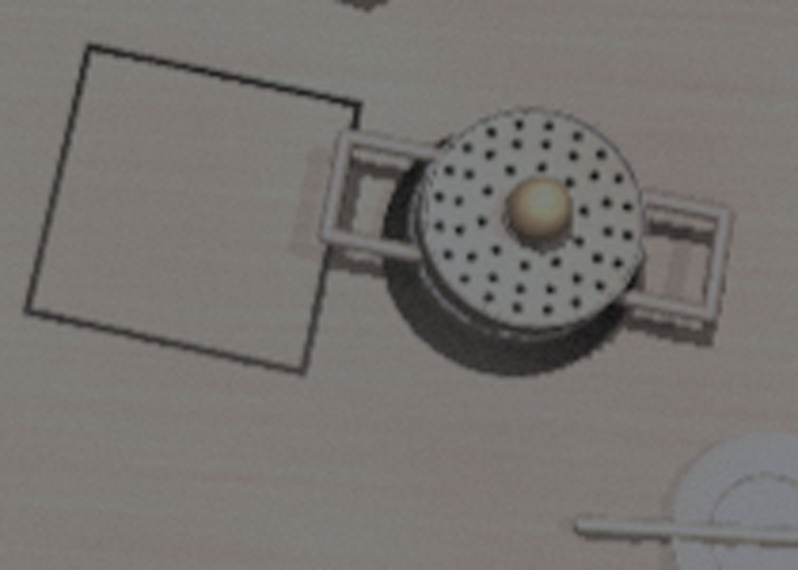

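View pics/t_tg.png

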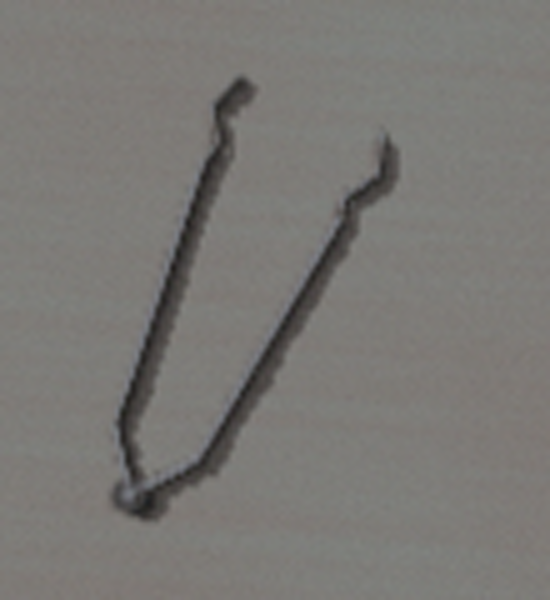

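View pics/s_st.png

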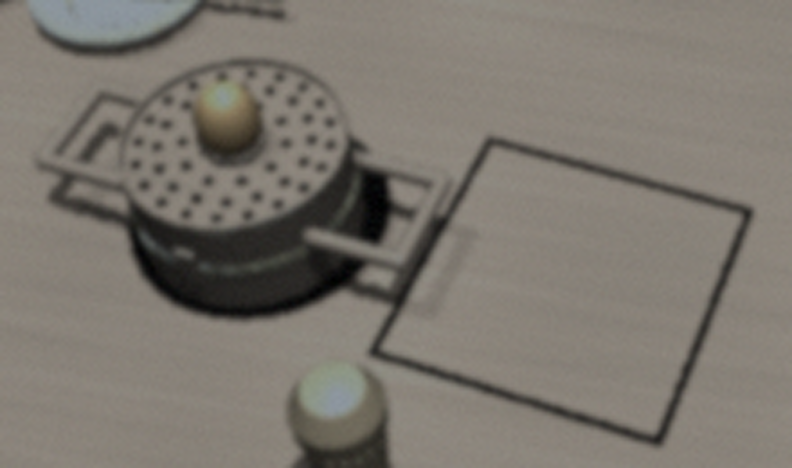

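View pics/s_tg.png

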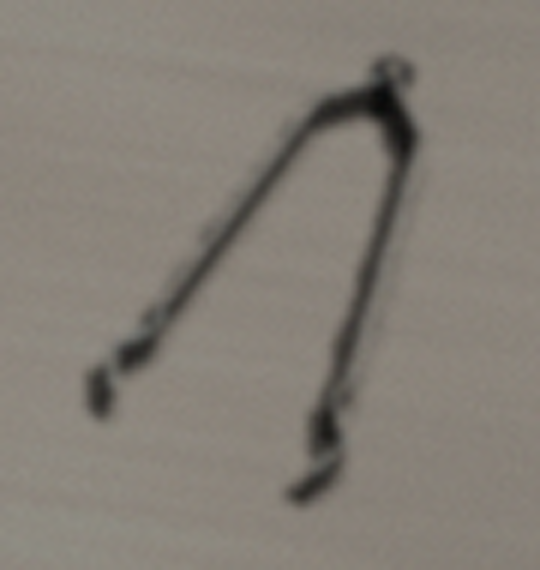

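```bash
python3 - <<'E'
from h import *
np.set_printoptions(precision=4,suppress=True)
T=lambda x,y:(310+(x+.5)/3.8-.5,180+(y+.5)/3.8-.5)
S=lambda x,y:(150+(x+.5)/3.6-.5,190+(y+.5)/3.6-.5)
ft=[cast("top",*T(*q),0)[:2] for q in[(90,46),(360,103),(303,373),(27,312)]]
fs=[cast("scene",*S(*q),0)[:2] for q in[(659,440),(374,352),(490,139),(750,211)]]
for a,b in((ft,"top"),(fs,"scene")):
    a=np.array(a);print(b,"frame",a.mean(0),np.linalg.norm(np.roll(a,-1,0)-a,axis=1),"edge ang",np.degrees(np.arctan2(*(a[0]-a[1])[::-1])))
print("rim",cast("top",*T(532,219),.085), "handles",cast("top",*T(336,186),.058),cast("top",*T(719,260),.058))
print("scene rim",cast("scene",*S(236,147),.085),"handles",cast("scene",*S(424,223),.058),cast("scene",*S(72,128),.058))
g=lambda x,y:(190+(x+.5)/5-.5,215+(y+.5)/5-.5)
print("tongs piv,jl,jr",[cast("top",*g(*q),.024)[:2] for q in[(132,494),(219,108),(393,180)]])
print("arm kinks",[cast("top",*g(*q),.024)[:2] for q in[(122,425),(224,150),(205,464),(347,210)]])
g=lambda x,y:(395+(x+.5)/6-.5,200+(y+.5)/6-.5)
print("scene piv,j1,j2",[cast("scene",*g(*q),.012)[:2] for q in[(390,80),(335,460),(98,375)]])
# depth-based checks
for n in("top","scene"):
    z=np.load(f"/tmp/{n}0.npz");C=cloud(n,z['d']);p=z['p'].astype(int)
    m=(C[...,2]>.075)&(C[...,2]<.09)&(abs(C[...,0]-.58)<.15)&(abs(C[...,1]+.24)<.12)&(z['d']>0)
    q=C[m][:,:2].astype(np.float32);
    if len(q):print(n,"deck circle",cv2.minEnclosingCircle(q),len(q))
    m=(C[...,2]>.1)&(C[...,2]<.16)&(abs(C[...,0]-.58)<.08)&(abs(C[...,1]+.24)<.08)
    q=C[m]; print("egg",q.mean(0),q.max(0),q.min(0))
    m=(C[...,2]>.1)&(C[...,2]<.17)&(abs(C[...,0]-.75)<.08)&(abs(C[...,1]+.12)<.1)
    q=C[m]; print("grinder",q.mean(0),q.max(0),q.min(0)) if len(q) else 0
E
```

```text
top frame [ 0.5797 -0.0187] [0.1953 0.1968 0.195  0.1961] edge ang 80.73488018867022
scene frame [ 0.5784 -0.0157] [0.1936 0.1951 0.1954 0.1937] edge ang 80.78735108997952
rim [ 0.5651 -0.239   0.085 ] handles [ 0.5866 -0.1115  0.058 ] [ 0.5497 -0.3693  0.058 ]
scene rim [ 0.5754 -0.2333  0.085 ] handles [ 0.5939 -0.1057  0.058 ] [ 0.5571 -0.3611  0.058 ]
tongs piv,jl,jr [array([0.3484, 0.3406]), array([0.5507, 0.3147]), array([0.5174, 0.2208])]
arm kinks [array([0.383 , 0.3491]), array([0.5285, 0.31  ]), array([0.3655, 0.3049]), array([0.5004, 0.2434])]
scene piv,j1,j2 [array([0.3412, 0.3454]), array([0.5534, 0.3192]), array([0.5282, 0.2268])]
top deck circle ((0.5691982507705688, -0.2403573989868164), 0.07627315819263458) 2420
egg [ 0.565  -0.2376  0.1228] [ 0.5868 -0.2184  0.1394] [ 0.5477 -0.2597  0.1027]
grinder [ 0.7683 -0.1006  0.1369] [ 0.7997 -0.0756  0.1548] [ 0.7478 -0.1287  0.1003]
scene deck circle ((0.5690962672233582, -0.23913496732711792), 0.07687029987573624) 2221
egg [ 0.5775 -0.2337  0.1172] [ 0.5906 -0.2172  0.1333] [ 0.5562 -0.2576  0.1   ]
grinder [ 0.7838 -0.0955  0.1323] [ 0.8022 -0.0737  0.1475] [ 0.7518 -0.1268  0.1001]
```

```bash
python3 - <<'E'
from h import *
np.set_printoptions(precision=4,suppress=True)
out=[]
for n,(x0,y0,x1,y1) in(("top",(380,185,520,290)),("scene",(150,195,290,300))):
    z=np.load(f"/tmp/{n}0.npz");C=cloud(n,z['d']);a=np.clip(z['p'][y0:y1,x0:x1,::-1].astype(float)*1.7,0,255).astype('uint8')
    a=cv2.resize(a,None,fx=5,fy=5,interpolation=cv2.INTER_CUBIC)
    for c,col in(((.569,-.24),(0,255,0)),((.5651,-.239),(0,0,255)),((.5754,-.2333),(255,0,0))):
        pts=np.array([proj(n,(c[0]+.075*np.cos(t),c[1]+.075*np.sin(t),.085)) for t in np.linspace(0,6.28,60)])
        pts=((pts-[x0,y0]+.5)*5-.5);cv2.polylines(a,[np.round(pts).astype(int)],True,col,1)
    cv2.imwrite(f"pics/rim_{n}.png",a)
    # table depth check
    for u,v in ((361,235),(307,270),(300,350)): print(n,u,v,C[v,u])
E
```

```text
top 361 235 [ 0.576  -0.0189  0.0051]
top 307 270 [0.4755 0.1181 0.0009]
top 300 350 [ 0.2693  0.1226 -0.0003]
scene 361 235 [ 0.4522  0.0986 -0.0021]
scene 307 270 [ 0.5875 -0.0151  0.0001]
scene 300 350 [ 0.7916  0.0116 -0.0009]
```

View pics/rim_top.png

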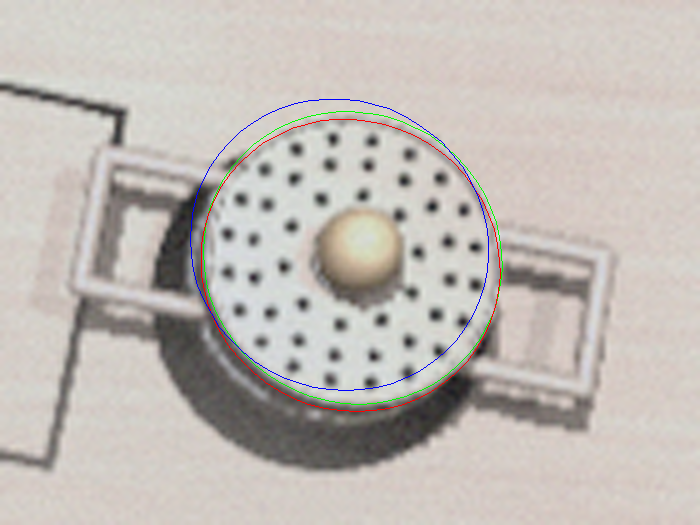

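View pics/rim_scene.png

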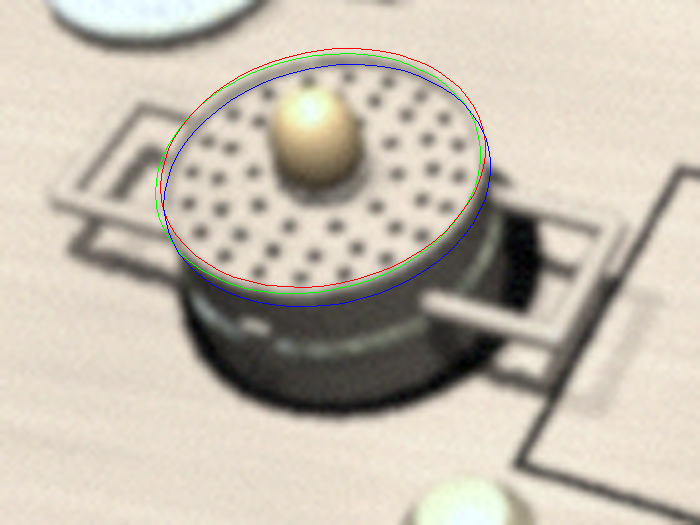

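Both views put the rim centre at about (0.570, -0.238) and the frame at about (0.579, -0.017). The tongs origin comes out at about (0.429, 0.311), with the pivot-to-jaw distance measuring 206 mm against 205 given. I'll go to the left handle first.

```bash
cat >> h.py <<'E'
from scipy.spatial.transform import Rotation as Ro
def goto(X,ydeg):
    """print shift (mm) and turn (rad) in present tool axes to reach TCP X, tool down, tool y at ydeg"""
    s=state();R=np.array(s['orientation']);p=np.array(s['tool_pos'])
    a=np.radians(ydeg);x=np.array([0,0,-1.]);y=np.array([np.cos(a),np.sin(a),0]);z=np.cross(x,y)
    G=np.c_[x,y,z]
    print("row",np.round(R.T@(np.array(X)-p)*1000,1),np.round(Ro.from_matrix(R.T@G).as_rotvec(),3),"t",s['time_s'])
E
python3 -c "
from h import *
goto((.589,-.109,.2),81.8)"
```

```text
row [  31.1 -370.1 -530. ] [-2.697e+00 -3.000e-03  1.000e-03] t 0.1
```

```bash
python3 -m creep '[[0,-370,-530,-2.697,0,0],[0,-370,-530,-2.697,0,0],[0,-370,-530,-2.697,0,0],[0,-370,-530,-2.697,0,0],[0,-370,-530,-2.697,0,0],[0,-370,-530,-2.697,0,0],[0,-370,-530,-2.697,0,0],[0,-370,-530,-2.697,0,0],[0,-370,-530,-2.697,0,0],[0,-370,-530,-2.697,0,0],[0,-370,-530,-2.697,0,0],[0,-370,-530,-2.697,0,0],[31,-370,-530,-2.697,0,0],[31,-370,-530,-2.697,0,0],[31,-370,-530,-2.697,0,0],[31,-370,-530,-2.697,0,0],[31,-370,-530,-2.697,0,0],[31,-370,-530,-2.697,0,0]]' 40
python3 -c "
from h import *
print(np.round(state()['joint_positions'],1))
goto((.589,-.109,.034),81.8)
p,d=read_camera('top');cv2.imwrite('pics/top1.png',p[:,:,::-1])
p,d=read_camera('scene');cv2.imwrite('pics/scene1.png',p[:,:,::-1])
print(proj('scene',(.589,-.109,.052)),proj('scene',state()['tool_pos']))
"
```

```text
time_s: 2.35
tool_pos: [0.5892, -0.1098, 0.2004]
orientation: [[-0.0, 0.143, 0.99], [-0.0, 0.99, -0.143], [-1.0, -0.0, -0.0]]
contact_force: [0.3, -0.3, 0.1]
gripper_width: 0.397
[ 33.7  38.2 -43.2  91.9  28.8  61.5  64.4]
row [166.4   0.8  -0.3] [-0. -0.  0.] t 2.35
(np.float64(266.8199676906335), np.float64(251.3877770348883)) (np.float64(259.768783648675), np.float64(206.5526900997633))
```

View pics/scene1.png

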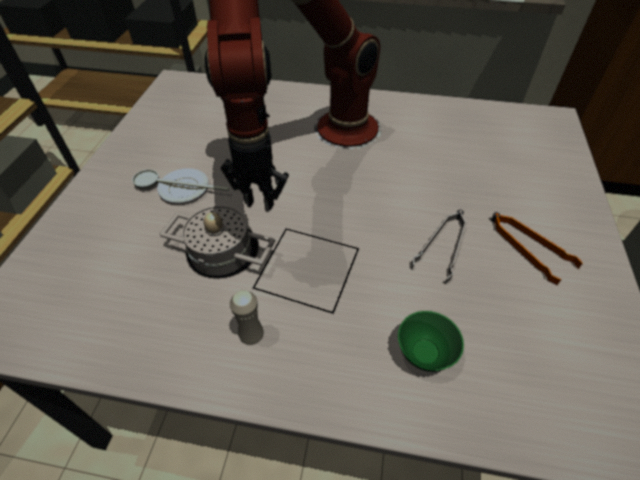

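View pics/top1.png

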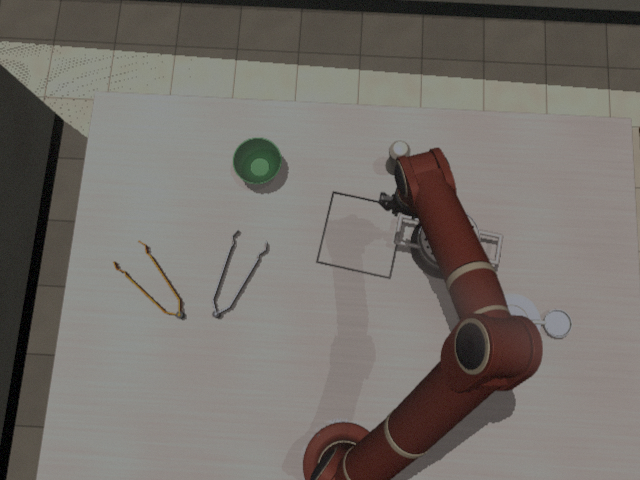

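The fingers hang at scene (265,195), above the left handle bar at about (265,250). The elbow is high and clear of everything, so I'll descend.

```bash
python3 -m creep '[[40,1,0,0,0,0],[80,1,0,0,0,0],[120,1,0,0,0,0],[140,1,0,0,0,0],[155,1,0,0,0,0],[166,1,0,0,0,0],[166,1,0,0,0,0]]' 40
python3 -c "
from h import *
p,d=read_camera('scene');a=p[170:300,170:340,::-1];cv2.imwrite('pics/s2.png',cv2.resize(a,None,fx=4.6,fy=4.6,interpolation=cv2.INTER_CUBIC))
"
```

```text
time_s: 3.32
tool_pos: [0.5895, -0.1088, 0.0343]
orientation: [[-0.0, 0.142, 0.99], [-0.0, 0.99, -0.142], [-1.0, -0.0, -0.0]]
contact_force: [0.1, 0.2, -0.2]
gripper_width: 0.395
```

View pics/s2.png

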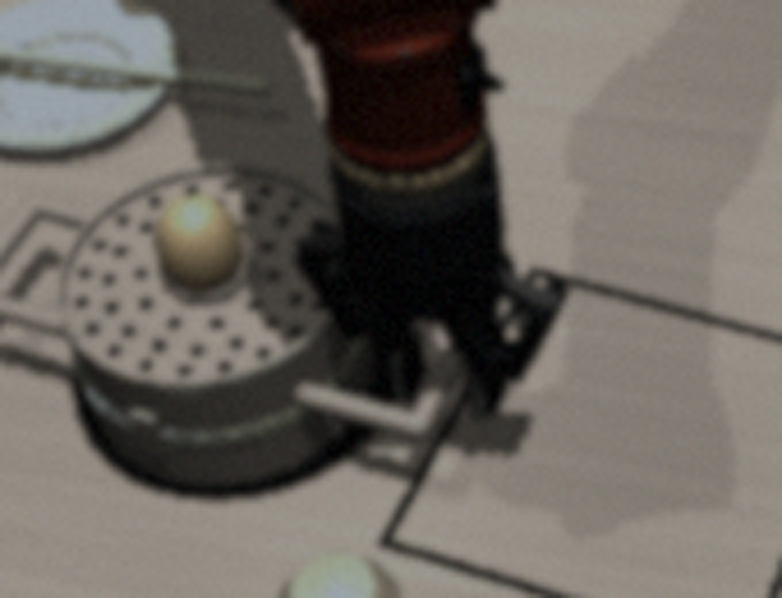

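The fingers straddle the bar at crop (430,370), one on each side. I'll close.

```bash
python3 -m creep '[[0,0,0,0,0,0],[0,0,0,0,0,0],[0,0,0,0,0,0],[0,0,0,0,0,0],[0,0,0,0,0,0]]' 0
python3 -c "
from h import *
s=state();print(s['contact_force'],s['torque'],s['gripper_width'])
a=np.array(s['orientation']);print(a.T@np.array([.009,.221,0])*1000)"
```

```text
time_s: 4.0
tool_pos: [0.5899, -0.1093, 0.0354]
orientation: [[0.001, 0.143, 0.99], [-0.001, 0.99, -0.143], [-1.0, -0.001, 0.001]]
contact_force: [-1.5, -1.7, 6.4]
gripper_width: 0.118
[-1.54101034 -1.73906832  6.40162237] [-0.32491013  0.25480142 -0.12626852] 0.11823016037847438
[-2.13956464e-01  2.20014911e+02 -2.27022700e+01]
```

```bash
python3 -m creep '[[0,3,0,0,0,0],[0,9,-1,0,0,0],[0,18,-2,0,0,0],[0,30,-3,0,0,0],[0,45,-5,0,0,0],[0,60,-6,0,0,0],[0,75,-8,0,0,0],[0,90,-9,0,0,0],[0,105,-11,0,0,0],[0,120,-12,0,0,0],[0,135,-14,0,0,0],[0,150,-15,0,0,0],[0,165,-17,0,0,0],[0,180,-19,0,0,0],[0,192,-20,0,0,0],[0,202,-21,0,0,0],[0,210,-22,0,0,0],[0,215,-22,0,0,0],[0,218,-23,0,0,0],[0,220,-23,0,0,0]]'
python3 -c "
from h import *
print(state()['contact_force'],state()['torque'])
for n in('top','scene'):
  p,d=read_camera(n);np.savez(f'/tmp/{n}3.npz',p=p,d=d);b=(230,190,480,330) if n=='top' else (190,190,440,340)
  a=np.clip(p[b[1]:b[3],b[0]:b[2],::-1]*1.5,0,255).astype('uint8');cv2.imwrite(f'pics/{n}3.png',cv2.resize(a,None,fx=3.2,fy=3.2,interpolation=cv2.INTER_CUBIC))
"
```

```text
time_s: 6.5
tool_pos: [0.5982, 0.1063, 0.0342]
orientation: [[-0.001, 0.145, 0.989], [-0.01, 0.989, -0.145], [-1.0, -0.01, 0.0]]
contact_force: [-1.1, -7.9, 5.0]
gripper_width: 0.116
[-1.12430369 -7.90835632  4.95778273] [-1.81582481  0.08501419  0.07920969]
```

View pics/top3.png

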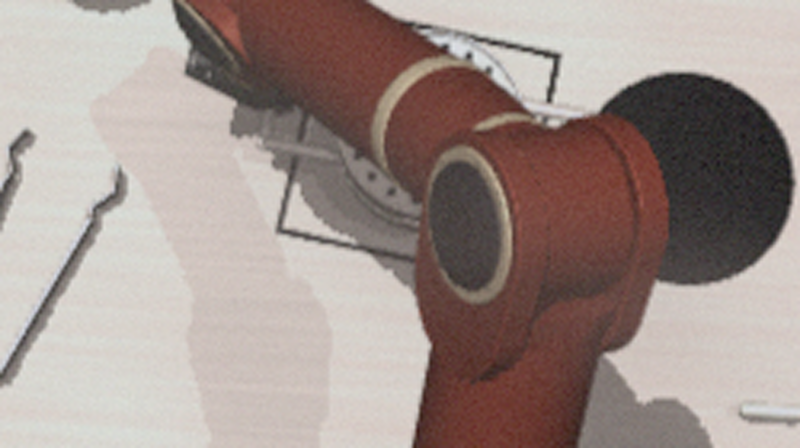

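View pics/scene3.png

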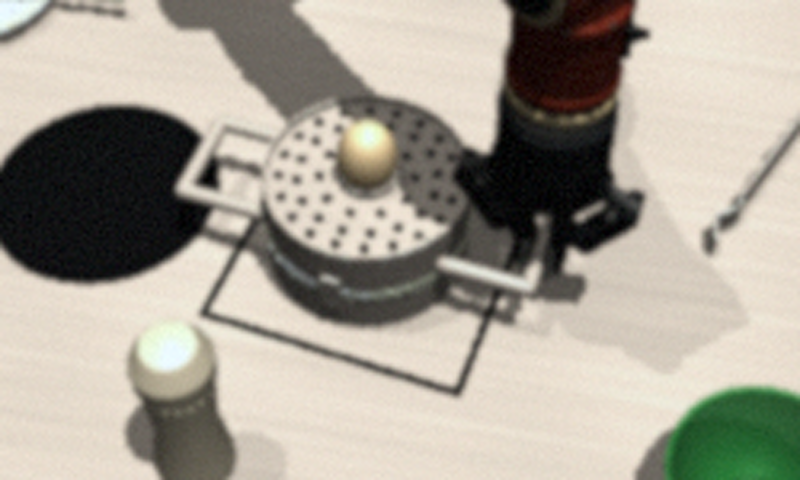

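The steamer now stands inside the frame, with its rim centre at scene crop (365,180). I'll measure how well it is centred.

```bash
python3 - <<'E'
from h import *
z=np.load("/tmp/scene3.npz");C=cloud("scene",z['d'])
g=cv2.cvtColor(z['p'],cv2.COLOR_RGB2GRAY)
m=(C[...,2]>.074)&(C[...,2]<.092)&(abs(C[...,0]-.58)<.15)&(abs(C[...,1]+.02)<.085)&(z['d']>0)&(z['p'].max(2)>60)
n,l,st,c=cv2.connectedComponentsWithStats(m.astype('uint8'));k=1+st[1:,4].argmax();m=l==k
q=C[m][:,:2].astype(np.float32);print(cv2.minEnclosingCircle(q))
S=lambda x,y:(190+(x+.5)/3.2-.5,190+(y+.5)/3.2-.5)
print("rim ellipse pick",cast("scene",*S(365.5,179),.085))
h=cast("scene",*S(196,157),.058);print("right handle",h)
b=(190,190,440,340);a=np.clip(z['p'][b[1]:b[3],b[0]:b[2],::-1]*1.5,0,255).astype('uint8');a=cv2.resize(a,None,fx=3.2,fy=3.2,interpolation=cv2.INTER_CUBIC)
for cc,col in(((.579,-.017),(0,255,0)),((.579,-.022),(0,0,255))):
  for zz in(.085,0):
    pts=np.array([proj("scene",(cc[0]+.075*np.cos(t),cc[1]+.075*np.sin(t),zz)) for t in np.linspace(0,6.28,60)])
    pts=(pts-b[:2]+.5)*3.2-.5;cv2.polylines(a,[np.round(pts).astype(int)],True,col,1)
cv2.imwrite("pics/rim3.png",a)
E
```

```text
((0.5789169073104858, -0.022905582562088966), 0.07605854421854019)
rim ellipse pick [ 0.58280016 -0.02125769  0.085     ]
right handle [ 0.56313167 -0.15423263  0.058     ]
```

View pics/rim3.png

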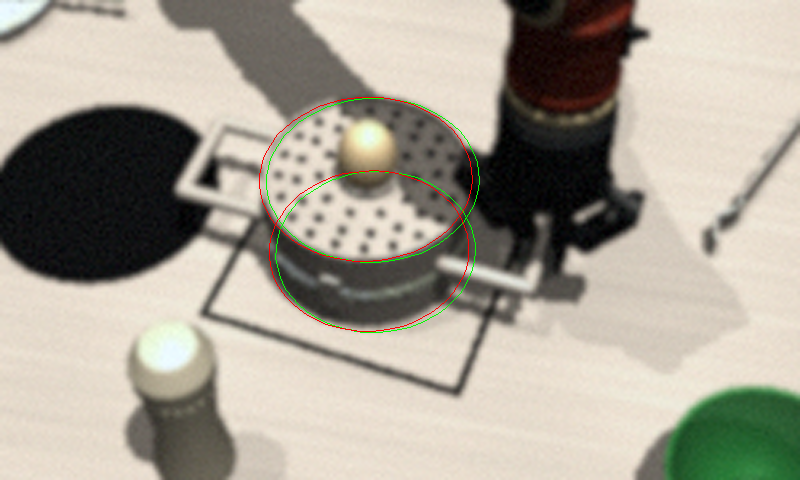

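It sits about 5 mm short in +y, so I'll push a bit more.

```bash
python3 -m creep '[[0,1,0,0,0,0],[0,3,0,0,0,0],[0,4,0,0,0,0],[0,5,0,0,0,0],[0,5,0,0,0,0]]'
python3 -m creep '[[0,5,0,0,0,0],[0,5,0,0,0,0],[0,5,0,0,0,0]]' 40
```

```text
time_s: 7.22
tool_pos: [0.5986, 0.1109, 0.0341]
orientation: [[-0.002, 0.145, 0.989], [-0.01, 0.989, -0.145], [-1.0, -0.01, -0.0]]
contact_force: [-0.8, -7.2, 4.3]
gripper_width: 0.119
time_s: 7.6
tool_pos: [0.5992, 0.1216, 0.034]
orientation: [[-0.0, 0.142, 0.99], [-0.001, 0.99, -0.142], [-1.0, -0.001, -0.0]]
contact_force: [1.2, -3.3, -0.8]
gripper_width: 0.403
```

The second call shifted another +5 mm, because rows are relative to each call's own start. I need to check whether that moved the steamer.

```bash
cat > rim.py <<'E'
from h import *
import sys
tag=sys.argv[1]
s=state();print(s['tool_pos'],s['contact_force'],s['time_s'])
p,d=read_camera("scene");np.savez(f"/tmp/scene{tag}.npz",p=p,d=d);C=cloud("scene",d)
m=(C[...,2]>.074)&(C[...,2]<.092)&(abs(C[...,0]-.58)<.15)&(abs(C[...,1]+.02)<.085)&(d>0)&(p.max(2)>60)
n,l,st,c=cv2.connectedComponentsWithStats(m.astype('uint8'));k=1+st[1:,4].argmax();m=l==k
print(cv2.minEnclosingCircle(C[m][:,:2].astype(np.float32)))
b=(190,190,440,340);a=np.clip(p[b[1]:b[3],b[0]:b[2],::-1]*1.5,0,255).astype('uint8');a=cv2.resize(a,None,fx=3.2,fy=3.2,interpolation=cv2.INTER_CUBIC)
for cc,col in(((.579,-.017),(0,255,0)),):
  for zz in(.085,0):
    pts=np.array([proj("scene",(cc[0]+.075*np.cos(t),cc[1]+.075*np.sin(t),zz)) for t in np.linspace(0,6.28,60)])
    pts=(pts-b[:2]+.5)*3.2-.5;cv2.polylines(a,[np.round(pts).astype(int)],True,col,1)
cv2.imwrite(f"pics/rim{tag}.png",a)
E
python3 rim.py 4
```

```text
[0.59923915 0.12161193 0.03402885] [ 1.17400352 -3.32758115 -0.78955482] 7.6
((0.5785653591156006, -0.019485782831907272), 0.07664386928081512)
```

View pics/rim4.png

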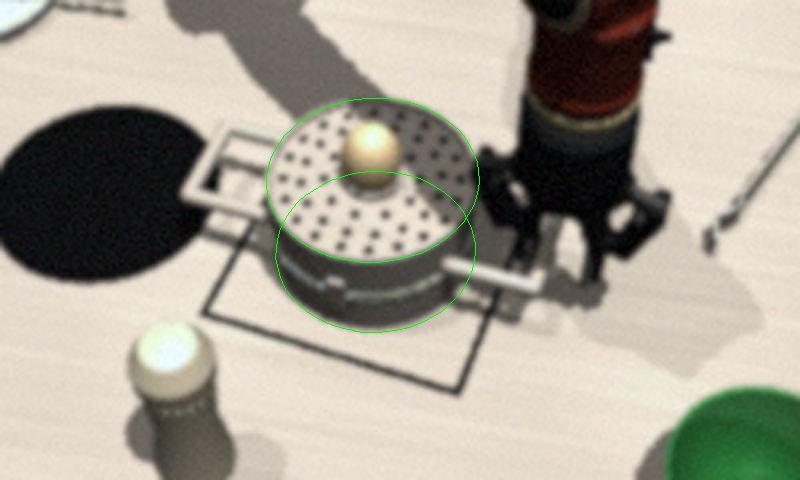

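The rim coincides with the green target circle to within about 2 mm. The inner finger may be touching the bar, so I'll move back 8 mm, then rise.

```bash
python3 -m creep '[[0,-6,0,0,0,0],[0,-10,0,0,0,0],[-20,-10,0,0,0,0],[-60,-10,0,0,0,0],[-115,-10,0,0,0,0],[-170,-10,0,0,0,0],[-190,-10,0,0,0,0]]' 40
python3 -c "
from h import *
goto((.429,.311,.15),69.2)"
```

```text
time_s: 8.52
tool_pos: [0.5994, 0.1145, 0.2304]
orientation: [[0.009, 0.141, 0.99], [0.004, 0.99, -0.141], [-1.0, 0.005, 0.008]]
contact_force: [0.6, 0.5, 0.1]
gripper_width: 0.397
row [  79.7  170.1 -197. ] [ 0.222  0.007 -0.006] t 8.525
```

```bash
python3 -m creep '[[0,20,-20,0.03,0,0],[0,55,-55,0.08,0,0],[0,95,-100,0.15,0,0],[0,130,-150,0.22,0,0],[20,169,-197,0.22,0,0],[50,169,-197,0.22,0,0],[80,169,-197,0.22,0,0],[80,169,-197,0.22,0,0],[80,169,-197,0.22,0,0]]' 100
python3 - <<'E'
from h import *
s=state();print(np.round(s['joint_positions'],1),s['tool_pos'])
for n,b in(("top",(190,200,310,340)),("scene",(380,160,520,300))):
    p,d=read_camera(n);np.savez(f'/tmp/{n}5.npz',p=p,d=d);cv2.imwrite(f'pics/{n}5f.png',p[:,:,::-1])
    a=np.clip(p[b[1]:b[3],b[0]:b[2],::-1]*1.5,0,255).astype('uint8');cv2.imwrite(f'pics/{n}5.png',cv2.resize(a,None,fx=4.2,fy=4.2,interpolation=cv2.INTER_CUBIC))
E
```

```text
time_s: 9.65
tool_pos: [0.4275, 0.3086, 0.1461]
orientation: [[0.002, 0.355, 0.935], [0.002, 0.935, -0.355], [-1.0, 0.003, 0.001]]
contact_force: [0.5, 0.5, 0.6]
gripper_width: 0.999
[-14.5  34.6 -36.5 107.2  27.5  47.    4. ] [0.42750332 0.3086342  0.14607553]
```

View pics/top5f.png

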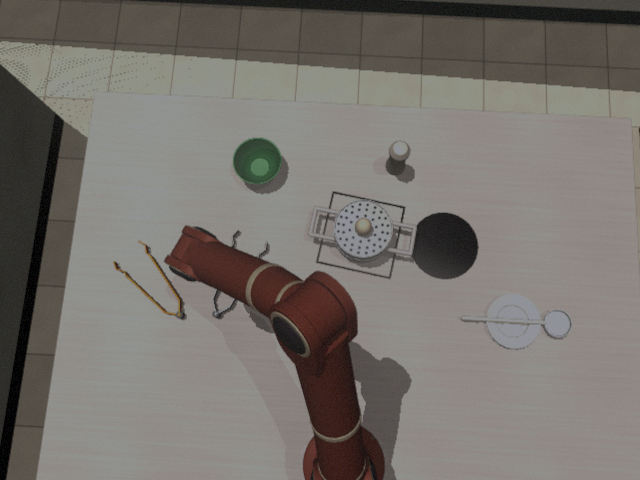

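View pics/scene5.png

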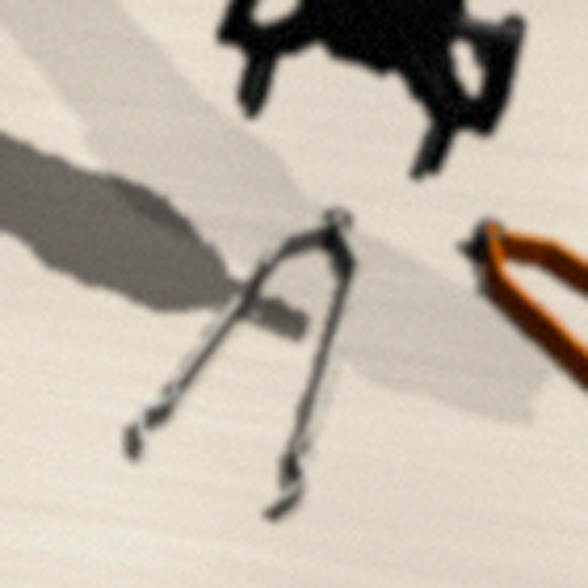

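```bash
python3 - <<'E'
from h import *
b=(380,160);z=np.load('/tmp/scene0.npz');p=z['p'];a=np.clip(p[160:300,380:520,::-1]*1.5,0,255).astype('uint8');a=cv2.resize(a,None,fx=4.2,fy=4.2,interpolation=cv2.INTER_CUBIC)
b2=(190,205);a2=np.clip(np.load('/tmp/top0.npz')['p'][205:345,190:330,::-1]*1.5,0,255).astype('uint8');a2=cv2.resize(a2,None,fx=4.2,fy=4.2,interpolation=cv2.INTER_CUBIC)
h=np.radians(-20.8);O=np.array([.429,.311]);dx=np.array([np.cos(h),np.sin(h)]);dy=np.array([-dx[1],dx[0]])
for n,im,bb in(("scene",a,b),("top",a2,b2)):
  for q,col in(((-90,0),(0,0,255)),((0,32),(0,255,0)),((0,-32),(0,255,0)),((0,0),(0,255,0)),((115,46),(255,0,0)),((115,-46),(255,0,0))):
    X=O+(q[0]*dx+q[1]*dy)/1000
    u=(np.array(proj(n,(*X,.024)))-bb+.5)*4.2-.5
    cv2.circle(im,tuple(np.round(u).astype(int)),3,col,1)
cv2.imwrite('pics/chk.png',np.hstack([a[150:],a2[150:,:]])[:, :][::1,::1] if 0 else cv2.resize(np.hstack([a,a2]),(800,400)))
# top rim vs frame
z=np.load('/tmp/top5.npz');C=cloud('top',z['d']);m=(C[...,2]>.074)&(C[...,2]<.092)&(abs(C[...,0]-.58)<.1)&(abs(C[...,1]+.02)<.085)
n,l,st,c=cv2.connectedComponentsWithStats(m.astype('uint8'));m=l==1+st[1:,4].argmax()
print(cv2.minEnclosingCircle(C[m][:,:2].astype(np.float32)))
a=z['p'][180:290,300:480,::-1];a=np.clip(cv2.resize(a,None,fx=4.4,fy=4.4,interpolation=cv2.INTER_CUBIC)*1.4,0,255).astype('uint8')
pts=np.array([proj("top",(.579+.075*np.cos(t),-.018+.075*np.sin(t),.085)) for t in np.linspace(0,6.28,60)])
cv2.polylines(a,[np.round((pts-[300,180]+.5)*4.4-.5).astype(int)],True,(0,255,0),1);cv2.imwrite('pics/rimt5.png',a)
E
```

```text
((0.578784704208374, -0.020635191351175308), 0.07573596388101578)
```

View pics/chk.png

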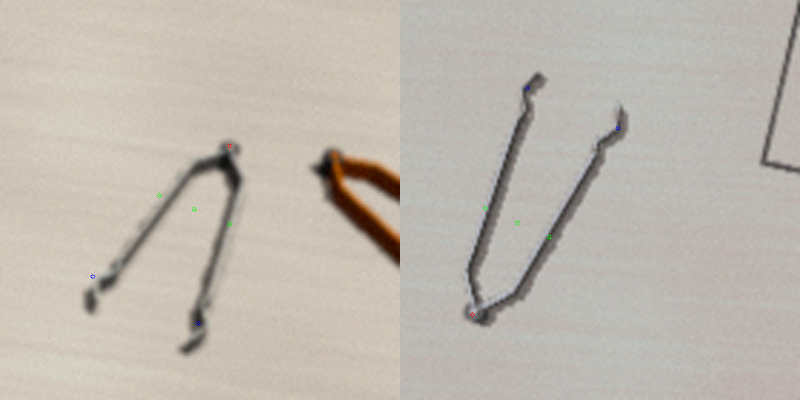

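View pics/rimt5.png

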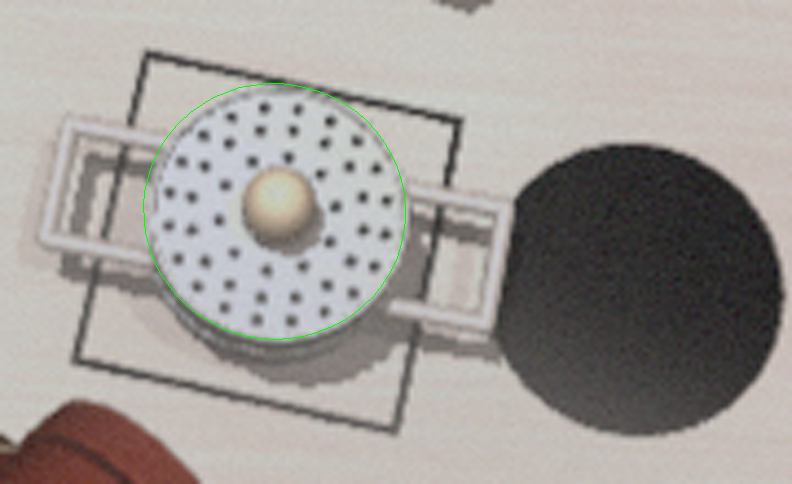

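The top view confirms the steamer is centred in the frame to about 2 mm. The tongs model matches the top view, and the scene view wants it about 5 mm further along x. I'll use the mean and descend.

```bash
python3 -c "
from h import *
goto((.432,.310,.045),69.2)"
```

```text
row [101.1   2.6   3.2] [-0.     0.002 -0.003] t 9.75
```

```bash
python3 -m creep '[[30,2,3,0,0,0],[70,2,3,0,0,0],[100,2,3,0,0,0],[100,2,3,0,0,0]]' 100
python3 - <<'E'
from h import *
b=(380,160,520,300);n="scene"
p,d=read_camera(n);a=np.clip(p[b[1]:b[3],b[0]:b[2],::-1]*1.5,0,255).astype('uint8');cv2.imwrite(f'pics/{n}6.png',cv2.resize(a,None,fx=4.2,fy=4.2,interpolation=cv2.INTER_CUBIC))
goto((.432,.310,.002),69.2)
E
```

```text
time_s: 10.25
tool_pos: [0.4301, 0.3077, 0.0436]
orientation: [[-0.002, 0.355, 0.935], [-0.002, 0.935, -0.355], [-1.0, -0.002, -0.001]]
contact_force: [0.2, -0.2, -0.3]
gripper_width: 0.998
row [42.9  1.6  0.6] [ 0.     0.    -0.001] t 10.3
```

View pics/scene6.png

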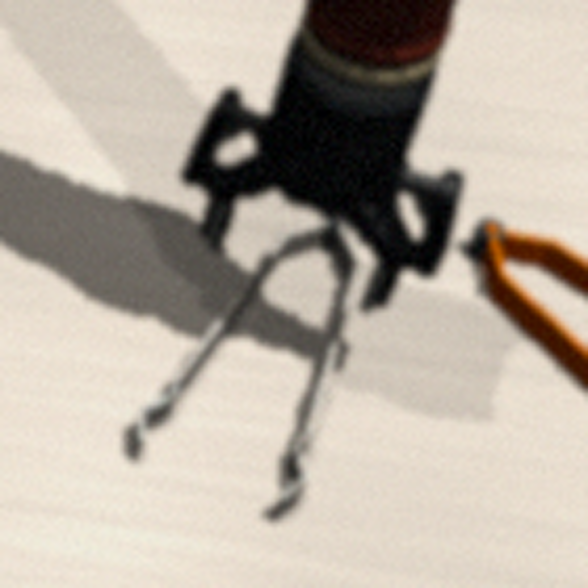

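The finger tips at crop (215,245) and (375,300) will land on either side of both arms, with margin on each side. I'll go down, then close to 65 %.

```bash
python3 -m creep '[[20,0,0,0,0,0],[34,0,0,0,0,0],[42,0,0,0,0,0],[42,0,0,0,0,0]]' 100
python3 -m creep '[[0,0,0,0,0,0],[0,0,0,0,0,0],[0,0,0,0,0,0],[0,0,0,0,0,0]]' 64
python3 - <<'E'
from h import *
b=(380,160,520,300);n="scene"
p,d=read_camera(n);a=np.clip(p[b[1]:b[3],b[0]:b[2],::-1]*1.5,0,255).astype('uint8');cv2.imwrite(f'pics/{n}7.png',cv2.resize(a,None,fx=4.2,fy=4.2,interpolation=cv2.INTER_CUBIC))
print(state()['contact_force'],state()['torque'])
E
```

```text
time_s: 10.8
tool_pos: [0.4305, 0.3084, 0.0024]
orientation: [[-0.0, 0.355, 0.935], [-0.0, 0.935, -0.355], [-1.0, -0.0, -0.0]]
contact_force: [-0.6, -0.9, -0.1]
gripper_width: 1.0
time_s: 11.3
tool_pos: [0.4323, 0.3112, 0.0049]
orientation: [[0.005, 0.354, 0.935], [0.006, 0.935, -0.354], [-1.0, 0.007, 0.003]]
contact_force: [-0.2, 1.1, 10.5]
gripper_width: 0.644
[ 0.20275823  1.15571052 10.46503687] [ 0.21052972 -0.10625157  0.09753935]
```

View pics/scene7.png

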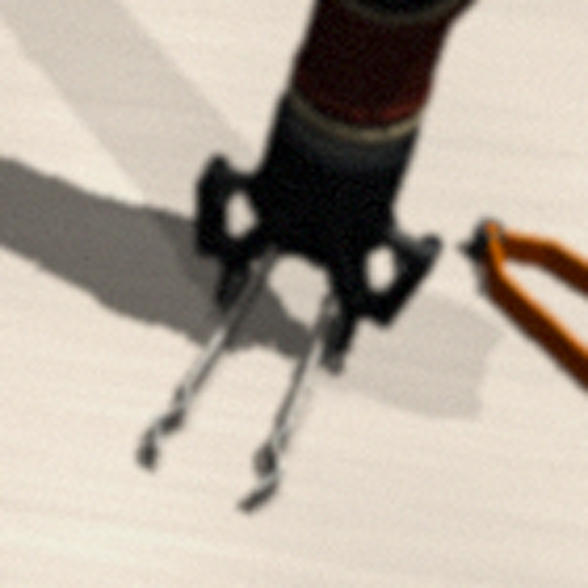

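The tongs are gripped at 55 mm over the arms. I'll squeeze a touch more and lift.

```bash
python3 -m creep '[[-2,0,0,0,0,0],[-4,0,0,0,0,0],[-8,0,0,0,0,0],[-20,0,0,0,0,0],[-45,0,0,0,0,0],[-80,0,0,0,0,0],[-120,0,0,0,0,0],[-160,0,0,0,0,0],[-185,0,0,0,0,0],[-190,0,0,0,0,0],[-190,0,0,0,0,0]]' 61
python3 - <<'E'
from h import *
b=(380,120,520,260);n="scene"
print(state()['contact_force'],state()['torque'])
p,d=read_camera(n);np.savez(f'/tmp/{n}8.npz',p=p,d=d);cv2.imwrite('pics/s8f.png',p[:,:,::-1])
p,d=read_camera("top");np.savez(f'/tmp/top8.npz',p=p,d=d);cv2.imwrite('pics/t8f.png',p[:,:,::-1])
E
```

```text
time_s: 12.72
tool_pos: [0.4302, 0.3078, 0.192]
orientation: [[-0.001, 0.355, 0.935], [-0.001, 0.935, -0.355], [-1.0, -0.001, -0.0]]
contact_force: [-0.0, -0.3, -1.5]
gripper_width: 0.609
[-0.00589064 -0.31706832 -1.49581589] [-0.00302377 -0.0317149   0.07226729]
```

View pics/s8f.png

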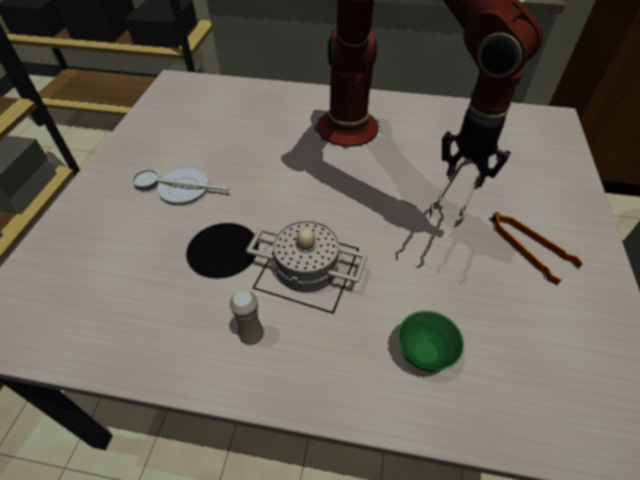

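View pics/t8f.png

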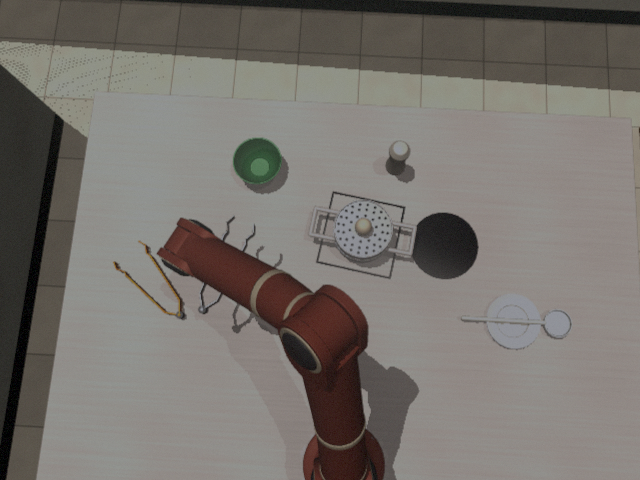

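The tongs are lifted (-1.5 N, their weight), with the jaws visible in both views. I'll zoom in to triangulate the jaw points.

```bash
python3 - <<'E'
from h import *
for n,b in(("scene",(410,150,510,240)),("top",(190,205,290,320))):
    p=np.load(f'/tmp/{n}8.npz')['p'];a=np.clip(p[b[1]:b[3],b[0]:b[2],::-1]*1.5,0,255).astype('uint8');cv2.imwrite(f'pics/z8{n}.png',cv2.resize(a,None,fx=5,fy=5,interpolation=cv2.INTER_CUBIC))
E
```

```text
(no output)
```

View pics/z8scene.png

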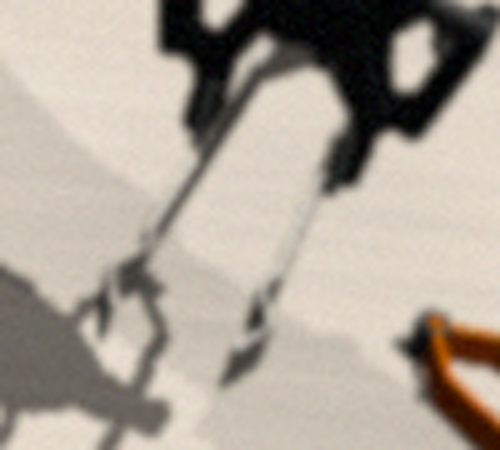

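View pics/z8top.png

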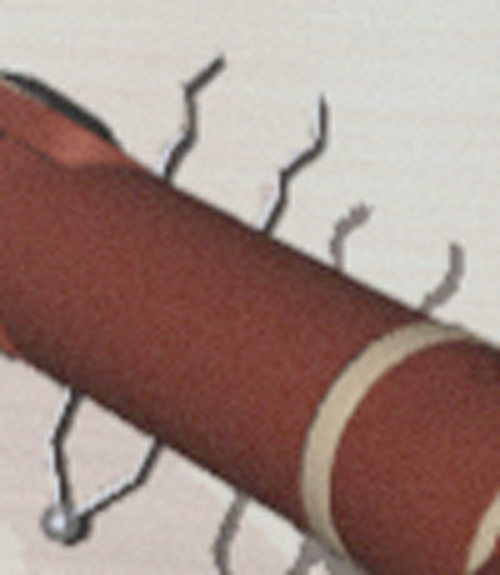

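```bash
python3 - <<'E'
from h import *
np.set_printoptions(precision=4,suppress=True)
s=state();R=np.array(s['orientation']);p=np.array(s['tool_pos'])
def tri(a,b):
    A=[];B=[]
    for n,(u,v) in(("top",a),("scene",b)):
        c=camera_params(n);f=K(c);d=np.array(c['R']).T@np.array([(u-c['cx'])/f,(v-c['cy'])/f,1]);d/=np.linalg.norm(d)
        o=-np.array(c['R']).T@np.array(c['t']);M=np.eye(3)-np.outer(d,d);A.append(M);B.append(M@o)
    return np.linalg.solve(sum(A),sum(B))
t=lambda x,y:(190+(x+.5)/5-.5,205+(y+.5)/5-.5)
q=lambda x,y:(410+(x+.5)/5-.5,150+(y+.5)/5-.5)
P={}
for k,a in dict(piv=(65,523),jl=(190,92),jr=(321,143),jl_end=(222,60),jr_end=(322,98),jl_in=(192,133),jr_in=(283,178)).items():
    X=cast("top",*t(*a),.212);P[k]=X;print(k,X,"tool",R.T@(X-p)*1000)
for k,a in dict(jl=(262,318),jr=(112,287),jl_end=(225,372),jr_end=(101,318)).items():
    X=cast("scene",*q(*a),.206);print("scene",k,X,"tool",R.T@(X-p)*1000)
print("tri ends",tri(t(222,60),q(225,368)),tri(t(322,98),q(100,313)))
E
```

```text
piv [0.343  0.3331 0.212 ] tool [-20.7761  -6.9639 -90.345 ]
jl [0.5434 0.2957 0.212 ] tool [-21.1348  29.1445 110.2665]
jr [0.5226 0.2333 0.212 ] tool [-20.9752 -36.5704 113.0221]
jl_end [0.5593 0.2823 0.212 ] tool [-21.1442  22.3015 129.9226]
jr_end [0.5438 0.2346 0.212 ] tool [-21.0229 -27.8139 132.3744]
jl_in [0.5241 0.293  0.212 ] tool [-21.0887  19.7646  93.2296]
jr_in [0.5053 0.2493 0.212 ] tool [-20.9679 -27.7249  91.1436]
scene jl [0.5393 0.2992 0.206 ] tool [-15.1326  31.0017 105.2218]
scene jr [0.5324 0.2394 0.206 ] tool [-15.0075 -27.3304 119.9841]
scene jl_end [0.572 0.284 0.206] tool [-15.1744  28.388  141.2286]
scene jr_end [0.551  0.2353 0.206 ] tool [-15.0396 -24.5795 138.7973]
tri ends [0.5625 0.2854 0.1984] [0.5457 0.2356 0.2035]
```

In the tool frame, the jaw midpoint is about 114 mm ahead and about 0 mm sideways, and the tongs are level. For the egg at (0.579, -0.018), the TCP goes to (0.4725, 0.0225) with the same orientation.

```bash
python3 -m creep '[[0,-5,3,0,0,0],[0,-17,9,0,0,0],[0,-40,22,0,0,0],[0,-68,38,0,0,0],[0,-96,54,0,0,0],[0,-124,69,0,0,0],[0,-152,85,0,0,0],[0,-180,101,0,0,0],[0,-208,116,0,0,0],[0,-230,129,0,0,0],[0,-244,136,0,0,0],[0,-250,140,0,0,0],[0,-252,141,0,0,0],[0,-252,141,0,0,0],[0,-252,141,0,0,0]]'
python3 - <<'E'
from h import *
s=state();R=np.array(s['orientation']);print(s['contact_force'],np.round(s['joint_positions'],1))
for n,b in(("scene",(240,130,400,290)),("top",(290,170,440,310))):
    p,d=read_camera(n);np.savez(f'/tmp/{n}9.npz',p=p,d=d);a=np.clip(p[b[1]:b[3],b[0]:b[2],::-1]*1.5,0,255).astype('uint8');cv2.imwrite(f'pics/z9{n}.png',cv2.resize(a,None,fx=3.7,fy=3.7,interpolation=cv2.INTER_CUBIC))
goto((.4725,.0225,.192),69.2)
E
```

```text
time_s: 14.7
tool_pos: [0.4728, 0.0237, 0.1924]
orientation: [[0.0, 0.353, 0.936], [0.001, 0.936, -0.353], [-1.0, 0.001, -0.0]]
contact_force: [0.7, 0.2, -2.0]
gripper_width: 0.61
[ 0.69297779  0.19484769 -1.96673186] [ 23.1  27.3 -41.  112.   23.4  49.2  38.9]
row [ 0.4 -1.   0. ] [ 0.002  0.    -0.   ] t 14.8
```

View pics/z9scene.png

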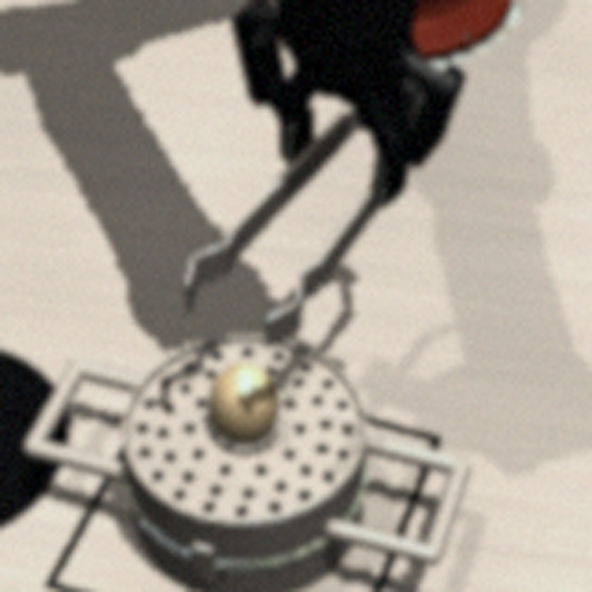

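View pics/z9top.png

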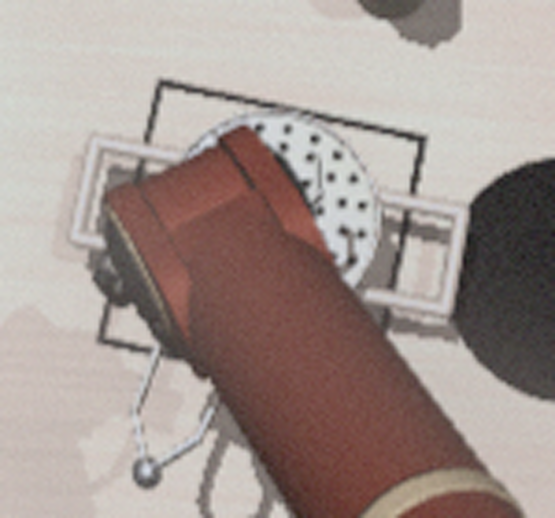

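The jaws (right about (195,265), left about (300,295) in the scene crop) point at the egg at (245,403). I'll check the predicted landing in pixels.

```bash
python3 - <<'E'
from h import *
s=state();R=np.array(s['orientation']);p=np.array(s['tool_pos'])
a=cv2.imread('pics/z9scene.png')
def mark(X,col):
    u=(np.array(proj('scene',X))-[240,130]+.5)*3.7-.5;cv2.circle(a,tuple(np.round(u).astype(int)),3,col,-1);return u
for dy in(31,0,-31):
    X=p+R@np.array([-8,dy,114.])/1000;print(dy,X,mark(X,(0,255,0)));Y=X.copy();Y[2]=.101;print(mark(Y,(255,0,0)))
for dz in (-90,94,134):
  for dy in((0,) if dz<0 else (24,-24)):
    mark(p+R@np.array([-8,dy,dz])/1000,(0,255,255))
# egg outline predicted
for c in((.579,-.018),(.582,-.016)):
  for t in np.linspace(0,6.28,24): mark((c[0]+.0215*np.cos(t),c[1]+.0215*np.sin(t),.101),(0,0,255) if c[0]==.579 else (255,0,255))
cv2.imwrite('pics/m9.png',a)
d=np.load('/tmp/scene9.npz');C=cloud('scene',d['d']);m=(C[...,2]>.095)&(C[...,2]<.14)&(np.hypot(C[...,0]-.58,C[...,1]+.02)<.04)
m[:130+330//4]=0
print(C[m].mean(0),C[m].min(0),C[m].max(0))
E
```

```text
31 [0.59045107 0.01212436 0.20043109] [288.29903252 314.51982226]
[289.11794017 429.52512082]
0 [ 0.57948887 -0.01687271  0.20042062] [240.66629825 293.6509083 ]
[245.17123207 409.01029525]
-31 [ 0.56852667 -0.04586978  0.20041016] [194.14630985 273.26951197]
[202.17167794 388.93761198]
[ 0.58802941 -0.01648335  0.11662141] [ 0.56636557 -0.03879316  0.09515756] [0.60105647 0.00206596 0.13233404]
```

View pics/m9.png

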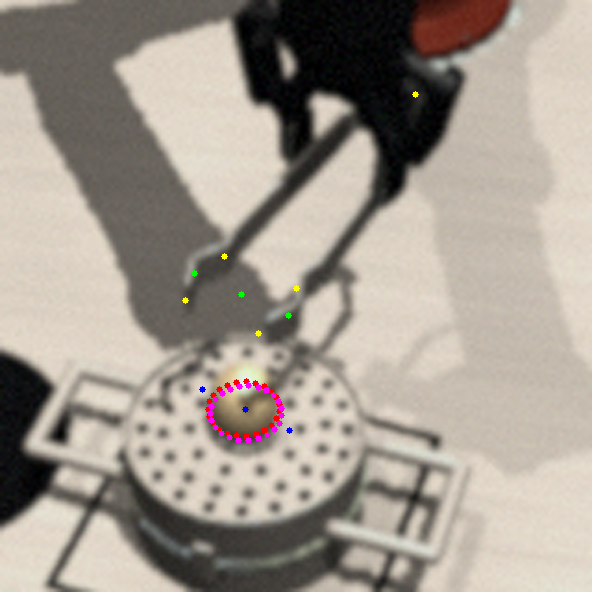

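The predicted jaw landing (blue) brackets the egg girth (red) nicely. I'll descend straight.

```bash
python3 -m creep '[[10,0,1,0,0,0],[30,0,1,0,0,0],[50,0,1,0,0,0],[65,0,1,0,0,0],[78,0,1,0,0,0],[88,0,1,0,0,0],[94,0,1,0,0,0],[96,0,1,0,0,0],[96,0,1,0,0,0]]'
python3 - <<'E'
from h import *
s=state();print(s['contact_force'],s['torque'])
for n,b in(("scene",(240,130,400,290)),):
    p,d=read_camera(n);np.savez(f'/tmp/{n}10.npz',p=p,d=d);a=np.clip(p[b[1]:b[3],b[0]:b[2],::-1]*1.5,0,255).astype('uint8');cv2.imwrite(f'pics/z10{n}.png',cv2.resize(a,None,fx=3.7,fy=3.7,interpolation=cv2.INTER_CUBIC))
E
```

```text
time_s: 15.92
tool_pos: [0.4741, 0.0225, 0.0965]
orientation: [[0.001, 0.355, 0.935], [0.0, 0.935, -0.355], [-1.0, 0.0, 0.0]]
contact_force: [-0.6, -1.0, -1.9]
gripper_width: 0.612
[-0.61865893 -0.95622161 -1.94924766] [-0.03775374 -0.01646956 -0.0363521 ]
```

View pics/z10scene.png

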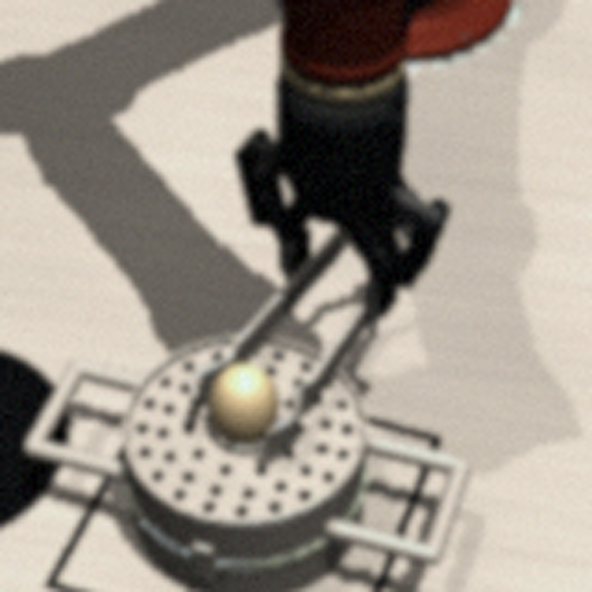

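The egg stands between the jaws with similar gaps on both sides, and there is no extra force. I'll close the tongs in stages.

```bash
python3 -m creep '[[0,0,0,0,0,0],[0,0,0,0,0,0]]' 56; python3 -m creep '[[0,0,0,0,0,0],[0,0,0,0,0,0]]' 53; python3 -m creep '[[0,0,0,0,0,0],[0,0,0,0,0,0],[0,0,0,0,0,0],[0,0,0,0,0,0]]' 40
python3 - <<'E'
from h import *
s=state();print(s['contact_force'],s['torque'])
for n,b in(("scene",(240,130,400,290)),):
    p,d=read_camera(n);np.savez(f'/tmp/{n}11.npz',p=p,d=d);a=np.clip(p[b[1]:b[3],b[0]:b[2],::-1]*1.5,0,255).astype('uint8');cv2.imwrite(f'pics/z11{n}.png',cv2.resize(a,None,fx=3.7,fy=3.7,interpolation=cv2.INTER_CUBIC))
E
```

```text
time_s: 16.23
tool_pos: [0.474, 0.0224, 0.0966]
orientation: [[0.001, 0.355, 0.935], [0.0, 0.935, -0.355], [-1.0, 0.0, 0.001]]
contact_force: [0.1, -0.1, -1.7]
gripper_width: 0.562
time_s: 16.48
tool_pos: [0.4738, 0.0223, 0.0964]
orientation: [[-0.0, 0.355, 0.935], [-0.0, 0.935, -0.355], [-1.0, -0.0, -0.0]]
contact_force: [0.1, -0.8, -1.1]
gripper_width: 0.531
time_s: 16.98
tool_pos: [0.4737, 0.0222, 0.0964]
orientation: [[-0.0, 0.355, 0.935], [-0.0, 0.935, -0.355], [-1.0, -0.0, -0.0]]
contact_force: [-1.5, -1.4, 0.4]
gripper_width: 0.495
[-1.5357714  -1.36768209  0.38020951] [-0.29009917  0.10475564 -0.16652446]
```

View pics/z11scene.png

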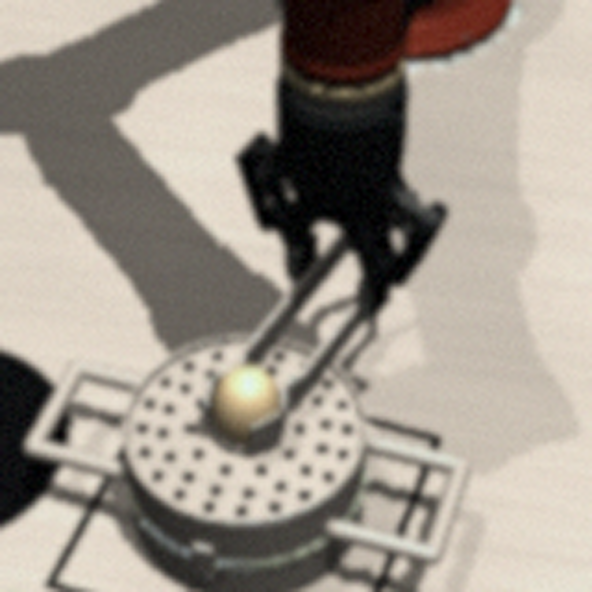

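The fingers stopped at 42 mm, which matches closing on the egg and not shutting (about 33 mm). The jaws cup the egg. I'll lift slowly.

```bash
python3 -m creep '[[-1,0,0,0,0,0],[-3,0,0,0,0,0],[-6,0,0,0,0,0],[-10,0,0,0,0,0],[-15,0,0,0,0,0],[-22,0,0,0,0,0],[-30,0,0,0,0,0],[-39,0,0,0,0,0],[-48,0,0,0,0,0],[-57,0,0,0,0,0],[-66,0,0,0,0,0],[-75,0,0,0,0,0],[-84,0,0,0,0,0],[-93,0,0,0,0,0],[-101,0,0,0,0,0],[-106,0,0,0,0,0],[-109,0,0,0,0,0],[-110,0,0,0,0,0],[-110,0,0,0,0,0],[-110,0,0,0,0,0]]' 30
python3 - <<'E'
from h import *
s=state();print(s['contact_force'],s['torque'])
for n,b in(("scene",(240,130,400,290)),("top",(290,170,440,310))):
    p,d=read_camera(n);np.savez(f'/tmp/{n}12.npz',p=p,d=d);a=np.clip(p[b[1]:b[3],b[0]:b[2],::-1]*1.5,0,255).astype('uint8');cv2.imwrite(f'pics/z12{n}.png',cv2.resize(a,None,fx=3.7,fy=3.7,interpolation=cv2.INTER_CUBIC))
E
```

```text
time_s: 19.52
tool_pos: [0.4737, 0.0223, 0.2061]
orientation: [[-0.001, 0.355, 0.935], [0.0, 0.935, -0.355], [-1.0, -0.0, -0.001]]
contact_force: [-0.2, -0.9, -1.8]
gripper_width: 0.493
[-0.21673311 -0.92970992 -1.75237061] [-9.29011563e-05  6.09394329e-02 -1.80065989e-03]
```

View pics/z12scene.png

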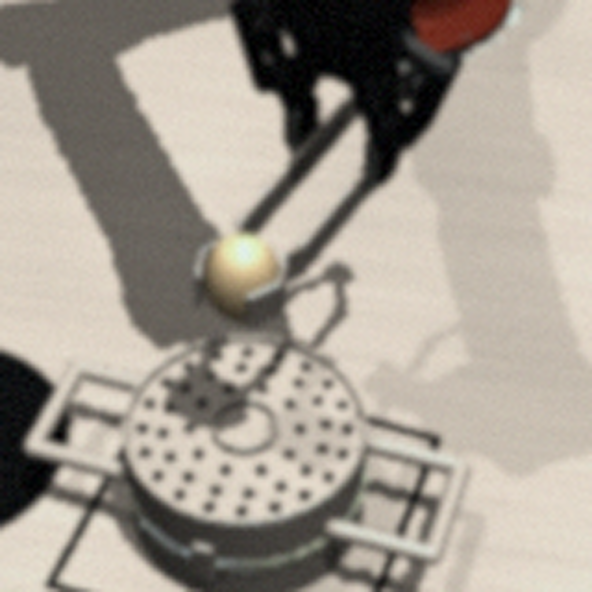

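View pics/z12top.png

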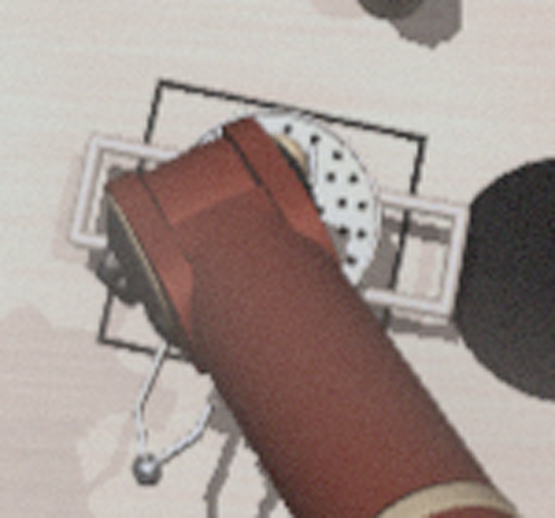

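The egg sits in the jaws at crop (242,275), well above the empty ring at (245,428), and the steamer is still in its frame. I'll hold briefly, check for slip and the steamer's centring, then hand in.

```bash
python3 -m creep '[[0,0,0,0,0,0],[0,0,0,0,0,0],[0,0,0,0,0,0],[0,0,0,0,0,0],[0,0,0,0,0,0],[0,0,0,0,0,0],[0,0,0,0,0,0],[0,0,0,0,0,0]]'
python3 - <<'E'
from h import *
def egg(p): 
    q=p.astype(int);m=((q[...,0]-q[...,2])>35)&(q[...,0]>90);m[:180]=0;m[260:]=0;m[:,:280]=0;m[:,330:]=0
    v,u=np.nonzero(m);return u.mean(),v.mean(),len(u)
p,d=read_camera("scene");o=np.load('/tmp/scene12.npz')['p'];print(egg(o),egg(p),cast("scene",*egg(p)[:2],.215))
cv2.imwrite('pics/f.png',p[:,:,::-1])
C=cloud("scene",d);m=(C[...,2]>.18)&(C[...,2]<.25)&(np.hypot(C[...,0]-.58,C[...,1]+.018)<.03);print("egg z",C[m][:,2].min(),C[m][:,2].max())
E
python3 rim.py 13
```

```text
time_s: 20.62
tool_pos: [0.4738, 0.0224, 0.2063]
orientation: [[0.0, 0.355, 0.935], [0.0, 0.935, -0.355], [-1.0, 0.0, 0.0]]
contact_force: [0.5, 0.8, -1.9]
gripper_width: 0.494
(np.float64(305.4343434343434), np.float64(202.1818181818182), 99) (np.float64(305.44444444444446), np.float64(202.15151515151516), 99) [ 0.57398587 -0.01601596  0.215     ]
egg z 0.1897896062002897 0.24146164746710055
[0.47383537 0.02240322 0.20634341] [-0.35880845 -0.20886623 -3.06152335] 20.675
((0.578292191028595, -0.01805424503982067), 0.07707042247056961)
```

View pics/f.png

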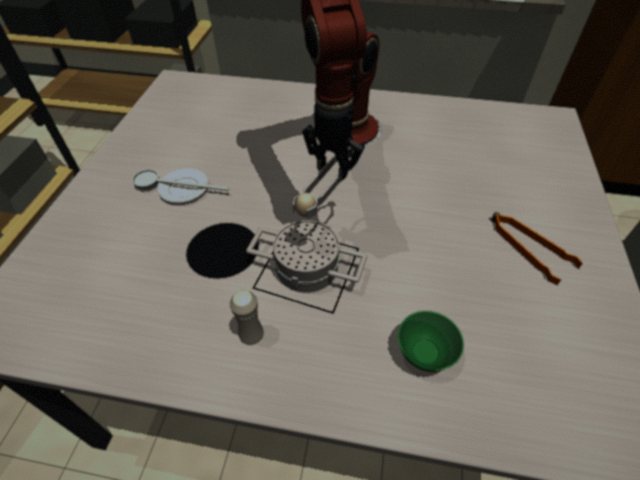

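View pics/rim13.png

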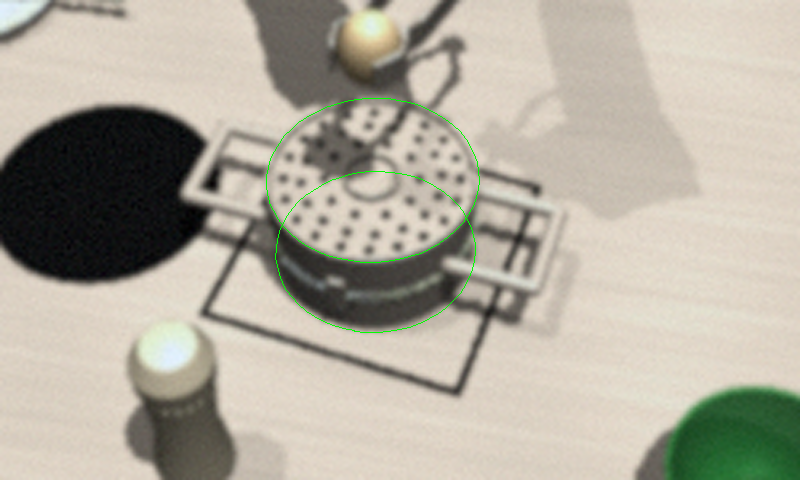

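The egg has not slipped over more than 1 s: its underside is at about z 0.19, so 0.11 m above its seat. The steamer is on its target circle, and the bowl, grinder, saucer, ladle and orange look-alike are where they were. I'll hand in.

```bash
python3 -c "
from cell import *
print(job_done())"
```

```text
the job is handed in; nothing more can be done
None
```

The job is done and handed in at about 20.7 s. I slid the steamer by its left handle into the resting frame and let go of it. I then took the grey tongs, closed them on the egg and lifted it about 11 cm above its seat, where the arm still holds it.

**Last checks:**
- **Steamer:** its rim centre is at (0.578, -0.018) and the frame centre is at about (0.579, -0.017), so it is centred to roughly 2 mm.
- **Egg:** it did not move in the jaws over a hold of more than 1 s, and its underside is at about z 0.19 m.
- **Tongs:** they are gripped at 42 mm over the arms, against 44 mm expected on the egg. The steamer's handle bar also read 2 mm under its size.
- **Forces:** the largest I saw was about 10 N, read between moves only.
- **Bystanders:** the bowl, grinder, saucer, ladle and orange tongs look unmoved in the last picture.

**What went wrong or disagreed:**
- **Release:** while letting go of the steamer I sent an extra 5 mm shift by mistake. The picture taken straight afterwards showed the steamer still on target.
- **Camera views:** my hand-picked pixels from the two views disagreed by up to about 10 mm, so I used depth readings and averages.

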